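# Pack the knife in its hinged case

## Task

Raise the lid of the wooden case by its bar handle and swing it back, not fast, until it meets the rubber button of the iron bench stop behind it; press it gently but firmly against the button for a moment, and leave it leaning there. Then pick up the closed folding knife lying on the cloth in front of the case and lay it, not drop it, lengthwise in the case's empty slot. Leave the two knives already in the case and the other things on the bench alone.

Things in the scene. Friction and masses are not known exactly. Their poses are not given: they have to be found in the camera images.
- case: Fixed open case of pale pine, 200 mm (its x) by 260 mm (its y) by 55 mm tall, walls 8 mm, floor 8 mm thick; origin at the centre of its underside, z up. The hinge runs along its +x upper rim; the side at -x is where the lid opens. Two low dividers (top 20 mm above the underside) along x part it into three slots at y = -82, 0 and +82 mm, each about 75 mm wide and 184 mm long.
- lid (a joint): Hinge angle of the case lid, rad: 0 shut, growing as it opens; about 1.57 is upright. It starts shut or up to 0.25 ajar. The lid is a 200 x 260 x 12 mm pine board, about 0.26 kg. Stiff hinge: the lid stays where it is left and takes some 3 to 5 N at the handle to move. It meets the button between 1.7 and 2.2 rad, differently each time.
- lid_handle (a point): Middle of the lid's bar handle: a round dark steel bar 11 mm thick and 110 mm long, parallel to the hinge, standing 35 mm (bar centre) off the lid's outer face and 170 mm from the hinge, 30 mm in from the free edge, held by two thin posts 47 mm either side of the middle. Axes turn with the lid: y along the bar, z out of the lid's outer face, x in the board from free edge towards the hinge.
- lid_hinge (a point): Middle of the hinge line, which runs along the case's y at the top of its +x rim (56 mm above the bench). It is on the lid's inner face. Axes turn with the lid, as at the handle; with the lid shut they equal the case's.
- bench_stop: Fixed dark iron angle block behind the hinge, 75 mm deep, 100 mm wide, 157 mm tall; origin on the bench at the middle of the face towards the case, its x pointing away from the case, z up. It carries the screw and button that the lid meets.
- stop_face (a point): Point on the bench stop's face, 141 mm above the bench, where a screw 14 mm thick comes out towards the lid with a round rubber button 26 mm across. The button's tip stands 43 to 74 mm from the face, set differently each time and not measured. The button is sprung: it gives about 1 mm for each 6 N; more than 20 N on it is too hard.
- knife_center (a point): Centre of the loose closed folding knife lying on the grey cloth: wooden handle with steel ends, 113 mm long (its x), 20 mm wide (y), 20 mm tall (z up), about 0.12 kg; its centre is 10 mm above what it lies on. It may point either way in the slot.
- slot_pad: Fixed cork pad, 150 mm (x, along the slot) by 60 mm (y) by 2 mm, on the floor of the one empty slot; origin at the centre of its underside, 8 mm above the bench. Which of the three slots is empty differs.
- stored_a: One of two loose folding knives, same as the other, already lying in the case's other slots; leave it.
- stored_b: The other stored folding knife; leave it.
- whetstone: Bystander: grey whetstone bar, 160 x 55 x 28 mm; leave it.
- oil_jar: Bystander: squat round amber jar, 64 mm across, 75 mm tall; leave it.
- hammer: Bystander: hammer lying on the bench; leave it.
- screwdriver: Bystander: screwdriver lying on the bench; leave it.
- camp_knife: Bystander: large fixed-blade knife lying on the bench, 260 mm long; leave it.
- handle_blank: Bystander: dark wood handle blank, 120 x 45 x 30 mm; leave it.
Not all that is in view belongs to the job. What is shaped like the part that bears knife_center but pink is not meant. Leave any blue look-alike of the bench_stop alone.

How it is judged:
By the outcome, as a careful person would: the job done as asked, in the order asked, and still so for the second after the job is handed in, with the robot touching nothing.
It also fails if it takes over 72 s, if anything falls off the work surface, if the arm or the gripper's body presses on something with over 40 N, if the wrist force passes 120 N, or if a joint passes its speed limit or range.

## Robot

A 6-joint arm with a two-finger parallel gripper is mounted at the origin on the work surface. World frame = base frame: x ahead of the robot, y to its left, z up, the work surface at z = 0. Lengths are in mm, angles in rad, forces in N, time in s.
With the tool pointing down it reaches from about 350 to 725 mm from the base axis. Payload 4.3 kg.
Tool frame: the origin (TCP) lies midway between the tips of the shut fingers; the grasp point (between the pads) lies ctrl.grip_point_offset behind it (ctrl.grip_point_offset is the distance from the TCP to the grasp point, in mm); z points along the fingers, y is the line along which they close (so a half turn about z gives the same grasp; the last joint's range is limited). The gripper opens to 85 mm and grips with 20 to 120 N. Pads are 22 mm wide; open, the fingers measure 114 mm over their backs; the gripper's body (76 mm by 85 mm) begins 54 mm behind the grasp point. The pads swing forward as they close: fully open they stand 13 mm farther back than shut.
Start: joints at [1.161, 0.377, 0.081, 1.274, 0, 1.46], TCP at [169.821, 549.388, 231.329] pointing down, gripper open.
Joint ranges: [-2.72, 2.72], [-0.84, 1.66], [-1.02, 1.22], [-1.77, 2.12], [-1.37, 1.28], [-3.14, 3.14]. Speed limits (rad/s): [2.57, 2.57, 3.14, 3.14, 3.14, 3.14].

## Interface

Orientations are given as a 3x3 rotation matrix whose columns are the frame's x, y, z axes.
In Python, from cell import ctrl gives the robot as it stands. The module is installed in compiled form; this text tells all that it offers.
- The arm moves only by the shell command python3 -m jog 'ROWS'. ROWS is JSON, a list of rows, each a list of 5 numbers: the finger opening in m, from 0 to 0.0854, then the shift along the tool's x, y, z in m, then the turn about the tool's z in degrees. In form: [[claw, dx, dy, dz, turn], ...]. A call has 1 to 10 rows; each row shifts and turns the commanded pose from where the row before left it, along the tool's axes as they then stand; what a row does not reach is not made up. A row lasts 1/10 s, in which the tool goes at most 50 mm and 8.59 degrees, less where a joint would pass 70% of its speed; a pose out of reach is approached as far as the arm can. A call with a gripper value outside its range is refused whole. The fingers move at their own pace and stop on an object; the grip force is fixed at half the most. Time passes only in rows, so rows that do not move let the fingers close. It gives the time, the measured TCP pose, the force, the opening and the grip force at its end, in the units of the state.
- ctrl.get_state(): the state, without advancing time (a new reading comes with each control period).
- ctrl.capture(name): name is "side" or "top"; returns a dict with "frame" (480x640x3 uint8, blue, green, red), "depth" (480x640 float32, mm along the optical axis (not along the pixel's ray), 0 where there is no reading), "vfov" (degrees; the focal length in pixels is half the picture's height over the tangent of half this angle, whatever the lens; pixels are square), "cx", "cy" (the principal point, pixels), "camera_from_world" (4x4, takes a point from world to camera coordinates). Camera axes: x right, y up, looking along -z (the intrinsics and any distortion apply to the point x, -y, -z); pixel columns grow to the right and rows downward; lengths in mm; the calibration is good to about 2 mm. A picture is of the moment at which its call begins.
- ctrl.sign_off(): hands the job in; it is judged then, once.
Trained networks look in a picture, given as the dict that the camera call returned (one of the last four; its "shot" number tells which), for a name from the list of things; names that differ only in an ending like _2 or _b are one class to them, and where a whole thing is asked for, a point or a joint stands for the part that bears it (a point fixed in the world has none). Each returns a list of dicts, best first, with "conf" (0 to 1); they miss things now and then, are a little off and sometimes report something else, mostly with a low value. They report only what shows in the picture. A call takes as long as a camera call. They do not tell look-alikes from the thing itself.
- ctrl.search_frame(target, picture): "point" ([x, y, z] in mm, in world coordinates, good to about 4 mm: the middle of the surface that is visible of it).
The state is a dict: "time_s": time; "joints": joint angles; "joint_velocities": joint speeds; "effort": joint torques, N m; "position": TCP position; "tcp_rot": TCP orientation; "wrist_force": force on the tool from outside, world axes, zero at the start; "moment": the same for the moment, N m; "grip_width": finger opening in mm; "grip_force": force on a finger pad.
Only numpy, scipy, OpenCV 4.12 (cv2) and the standard library are available. Lean on these libraries where they do the work, as an engineer would, in place of code of your own. Each camera call takes 0.05 s, during which the arm holds its last target. There are 200 camera calls.

## Working session

There is one attempt and no reset: what is moved stays moved. The work goes in short steps, Python scripts to look and compute and a shell command to move; the robot and the scene stay as the last step left them, time stands still between calls to the robot, and variables do not carry over. Pictures are saved under pics/ and viewed, at most 10 in all, crops included, and the job is handed in when it is done.

```bash
mkdir -p pics
cat > h.py <<'E'
import numpy as np, cv2
from cell import ctrl
def pix2w(p,u,v,d=None):
    f=240/np.tan(np.radians(p["vfov"])/2)
    if d is None:
        w=p["depth"][int(v)-1:int(v)+2,int(u)-1:int(u)+2]; d=np.median(w[w>0])
    c=np.array([(u-p["cx"])*d/f,-(v-p["cy"])*d/f,-d,1])
    return (np.linalg.inv(p["camera_from_world"])@c)[:3]
def w2pix(p,w):
    f=240/np.tan(np.radians(p["vfov"])/2)
    c=p["camera_from_world"]@np.r_[w,1]
    return p["cx"]+f*c[0]/-c[2], p["cy"]-f*c[1]/-c[2]
def cloud(p):
    f=240/np.tan(np.radians(p["vfov"])/2)
    v,u=np.mgrid[:480,:640]; d=p["depth"]
    c=np.stack([(u-p["cx"])*d/f,-(v-p["cy"])*d/f,-d,np.ones_like(d)],-1)
    w=(c@np.linalg.inv(p["camera_from_world"]).T)[...,:3]; w[d<=0]=np.nan
    return w
E
python3 - <<'E'
from h import *
np.set_printoptions(precision=1,suppress=True)
s=ctrl.get_state(); print(s["position"],s["tcp_rot"],s["grip_width"],ctrl.grip_point_offset,s["time_s"])
for n in("top","side"):
    p=ctrl.capture(n); cv2.imwrite(f"pics/{n}0.png",p["frame"]); np.save(n+"0.npy",p,allow_pickle=True)
    print(n,p["vfov"],p["camera_from_world"][:3].round(2).tolist(),[k for k in p])
    for t in("case","lid","lid_handle","bench_stop","knife_center","slot_pad","stop_face","lid_hinge"):
        print(t,[(np.array(r["point"]).round(0).tolist(),round(r["conf"],2)) for r in ctrl.search_frame(t,p)[:4]])
E
```

```text
[169.6 548.8 230.3] [[-1.   0.3 -0. ]
 [ 0.3  1.  -0. ]
 [ 0.  -0.  -1. ]] 85.38947029165985 18.700000000000003 0.0
top 50.384590010346884 [[0.08, -1.0, -0.0, -118.76], [0.97, 0.08, 0.21, -560.43], [-0.21, -0.02, 0.98, -1393.23]] ['frame', 'depth', 'vfov', 'cx', 'cy', 'camera_from_world', 'shot']
case [([543.0, 57.0, 88.0], 0.91)]
lid [([552.0, 59.0, 93.0], 0.86)]
lid_handle [([548.0, 59.0, 93.0], 0.98)]
bench_stop [([307.0, 150.0, 141.0], 0.96), ([543.0, 270.0, 121.0], 0.61)]
knife_center [([488.0, -529.0, 22.0], 0.83), ([494.0, -235.0, 22.0], 0.61)]
slot_pad []
stop_face [([303.0, 151.0, 141.0], 0.97), ([543.0, 271.0, 126.0], 0.77)]
lid_hinge [([556.0, 56.0, 91.0], 0.64)]
side 48.561079756113166 [[0.89, -0.46, -0.01, -538.52], [0.27, 0.5, 0.82, -202.26], [-0.37, -0.73, 0.57, -1482.15]] ['frame', 'depth', 'vfov', 'cx', 'cy', 'camera_from_world', 'shot']
case [([537.0, 6.0, 56.0], 0.58)]
lid [([542.0, 28.0, 102.0], 0.7)]
lid_handle [([543.0, 24.0, 103.0], 0.95)]
bench_stop [([547.0, 262.0, 84.0], 0.95), ([307.0, 136.0, 83.0], 0.57), ([537.0, 6.0, 54.0], 0.41)]
knife_center [([496.0, -537.0, 20.0], 0.6), ([497.0, -246.0, 16.0], 0.51)]
slot_pad [([558.0, 61.0, 14.0], 0.67)]
stop_face [([304.0, 133.0, 82.0], 0.83), ([546.0, 263.0, 82.0], 0.8)]
lid_hinge [([539.0, 26.0, 100.0], 0.83), ([499.0, -244.0, 18.0], 0.56)]
```

View pics/top0.png

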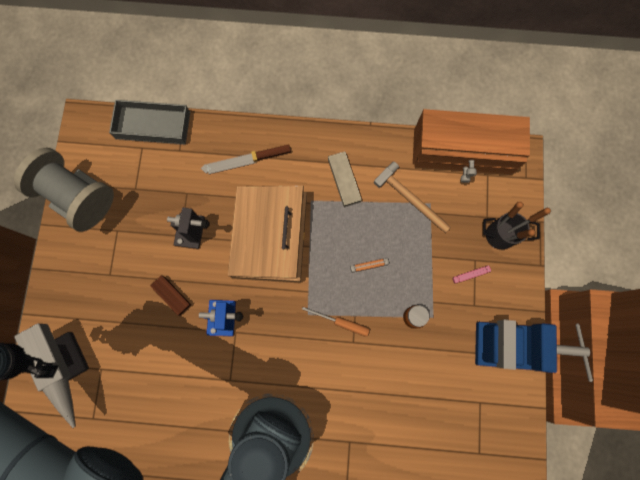

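View pics/side0.png

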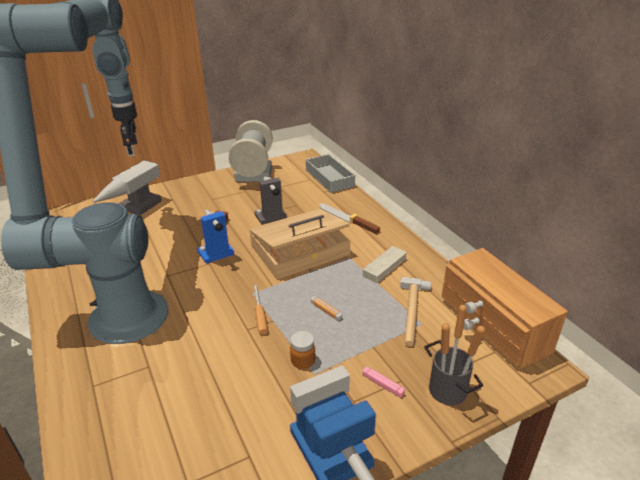

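The pictures show the case near (267,232) in the top view, with its bar handle at (288,228). It opens to the right (world -y), and the hinge is on the left. The black stop is at (187,227), the blue look-alike at (222,318), the loose wooden knife at (370,265) on the cloth and the pink one at (472,274). I'll measure these next.

Run:
```python
from h import *
np.set_printoptions(precision=1,suppress=True)
p=np.load("top0.npy",allow_pickle=True).item(); W=cloud(p)
def ang(P):
    c=P.mean(0);u,s,v=np.linalg.svd(P-c);return c,v[0],s/np.sqrt(len(P)),v[2]
# lid region
R=W[178:288,222:312].reshape(-1,3); R=R[~np.isnan(R[:,0])]
lid=R[(R[:,2]>58)&(R[:,2]<150)]
m=lid
for i in range(6):
    A=np.c_[m[:,:2],np.ones(len(m))]; k=np.linalg.lstsq(A,m[:,2],rcond=None)[0]
    r=lid[:,2]-np.c_[lid[:,:2],np.ones(len(lid))]@k; m=lid[abs(r)<5]
print("plane",k*np.array([1000,1000,1]),len(m)); 
rect=cv2.minAreaRect(m[:,:2].astype(np.float32)); print(rect,cv2.boxPoints(rect))
h=lid[r>12]; print("handle",len(h),h.min(0),h.max(0)); c,d,s,_=ang(h[:,:2] if 0 else h); print(c,d,s, np.percentile(r[r>12],[10,50,90]))
hr=r[r>12]; bar=h[hr>30]; print("bar",len(bar),bar.mean(0) if len(bar) else 0, ang(bar)[1:3])
print(cv2.minAreaRect(bar[:,:2].astype(np.float32)))
# knife
K=W[255:276,345:395].reshape(-1,3); K=K[(K[:,2]>10)]; print("knife",len(K),cv2.minAreaRect(K[:,:2].astype(np.float32)),np.median(K[:,2]))
C=W[285:300,330:420].reshape(-1,3); print("cloth z",np.nanmedian(C[:,2]))
S=W[205:252,160:212].reshape(-1,3); S=S[S[:,2]>120]; print("stop",len(S),cv2.minAreaRect(S[:,:2].astype(np.float32)),S[:,2].max(),S.min(0),S.max(0))
print(S[S[:,2]>150].min(0),S[S[:,2]>150].max(0))
f=cv2.resize(p["frame"][170:300,155:415],(780,390),interpolation=cv2.INTER_CUBIC); cv2.imwrite("pics/crop0.png",f)
```

```text
plane [   6.4 -256.5  103.9] 5481
((557.5794677734375, 62.37834930419922), (260.21868896484375, 195.48428344726562), 1.0721352100372314) [[425.7 157.7]
 [429.3 -37.8]
 [689.5 -32.9]
 [685.8 162.5]]
handle 158 [499.9  -5.1 120.9] [619.7  10.6 149.9]
[558.    3.7 144.9] [-1. -0.  0.] [34.4  5.4  3.2] [35.3 39.8 42.6]
bar 148 [558.    4.1 146.1] (array([-1., -0.,  0.]), array([33.4,  3.3,  2.3]))
((559.8124389648438, 4.4409332275390625), (119.79679107666016, 10.992570877075195), 1.0914018154144287)
knife 269 ((497.5718078613281, -240.27392578125), (20.823518753051758, 113.14042663574219), 16.396015167236328) 18.763437921118566
cloth z 0.14314587603882956
stop 565 ((553.01416015625, 266.6075744628906), (78.62871551513672, 95.66529846191406), 34.960227966308594) 163.18794467530415 [517.4 208.5 120.3] [589.1 324.2 163.2]
[518.  214.5 150. ] [589.1 299.8 163.2]
```

```bash
cat >> h.py <<'E'
def go(target,ydir=None):
    s=ctrl.get_state(); R=np.array(s["tcp_rot"]); d=np.array(target)-s["position"]
    if ydir is not None:
        a=np.degrees(np.arctan2(ydir[1],ydir[0])-np.arctan2(R[1,1],R[0,1])); a=(a+90)%180-90
        t=-a; print("turn deg",round(t,2))
        c,s_=np.cos(np.radians(t)),np.sin(np.radians(t)); R2=R@np.array([[c,-s_,0],[s_,c,0],[0,0,1]])
    else: R2=R
    print("shift now-axes mm",(R.T@d).round(1),"after-turn axes",(R2.T@d).round(1),"pos",np.round(s["position"],1),"F",np.round(s["wrist_force"],1),"t",s["time_s"],"j",np.round(s["joints"],2))
E
python3 - <<'E'
from h import *
go([558.7,3.2,230],[-.0187,1])
E
```

```text
turn deg -18.25
shift now-axes mm [-532.8 -407.     1.3] after-turn axes [-378.6 -553.4    1.3] pos [169.8 549.4 231.3] F [ 0.1  0.5 -0.3] t 0.9 j [1.16 0.38 0.08 1.27 0.   1.46]
```

```bash
python3 -m jog '[[0.06,0,0,0,-6.1],[0.06,0,0,0,-6.1],[0.06,0,0,0,-6.05],[0.06,-0.02,-0.03,0,0],[0.06,-0.027,-0.0395,0,0],[0.06,-0.027,-0.0395,0,0],[0.06,-0.027,-0.0395,0,0],[0.06,-0.027,-0.0395,0,0],[0.06,-0.027,-0.0395,0,0],[0.06,-0.027,-0.0395,0,0]]'
python3 -m jog '[[0.06,-0.027,-0.0395,0,0],[0.06,-0.027,-0.0395,0,0],[0.06,-0.027,-0.0395,0,0],[0.06,-0.027,-0.0395,0,0],[0.06,-0.027,-0.0395,0,0],[0.06,-0.027,-0.0395,0,0],[0.06,-0.027,-0.0395,0,0],[0.06,0,0,0,0]]'
python3 - <<'E'
from h import *
go([558.7,3.2,125],[-.0187,1])
E
```

```text
time_s: 1.9
position: [357.6, 284.3, 231.6]
tcp_rot: [[-1.0, -0.019, 0.001], [-0.019, 1.0, 0.001], [-0.001, 0.001, -1.0]]
wrist_force: [0.6, -0.1, -0.0]
grip_width: 60.1
grip_force: 0.0
time_s: 2.7
position: [554.1, 8.1, 230.7]
tcp_rot: [[-1.0, -0.012, 0.002], [-0.012, 1.0, -0.002], [-0.002, -0.002, -1.0]]
wrist_force: [-1.1, 0.7, 0.1]
grip_width: 60.0
grip_force: 0.0
turn deg -0.36
shift now-axes mm [ -4.4  -4.8 105.8] after-turn axes [ -4.4  -4.8 105.8] pos [554.1   8.1 230.7] F [-1.1  0.7  0.1] t 2.7 j [-0.1   0.33  0.01  1.25 -0.   -0.11]
```

```bash
python3 -m jog '[[0.06,-0.0045,-0.005,0.03,0],[0.06,0,0,0.03,0],[0.06,0,0,0.025,0],[0.06,0,0,0.018,0],[0.04,0,0,0,0],[0.02,0,0,0,0],[0,0,0,0,0],[0,0,0,0,0],[0,0,0,0,0],[0,0,0,0,0]]'
python3 - <<'E'
from h import *
go([558.7,3.2,127.5],[-.0187,1])
p=ctrl.capture("side"); cv2.imwrite("pics/grasp.png",cv2.resize(p["frame"][130:330,180:450],(800,592)))
E
```

```text
time_s: 3.7
position: [556.6, 6.7, 129.8]
tcp_rot: [[-1.0, -0.018, 0.003], [-0.018, 1.0, -0.003], [-0.003, -0.003, -1.0]]
wrist_force: [-1.5, -5.7, 4.5]
grip_width: 8.7
grip_force: 58.7
turn deg -0.04
shift now-axes mm [-2.  -3.6  2.3] after-turn axes [-2.  -3.6  2.3] pos [556.6   6.7 129.8] F [-1.5 -5.7  4.5] t 3.7 j [-0.1   0.39 -0.17  1.01 -0.   -0.12]
```

View pics/grasp.png

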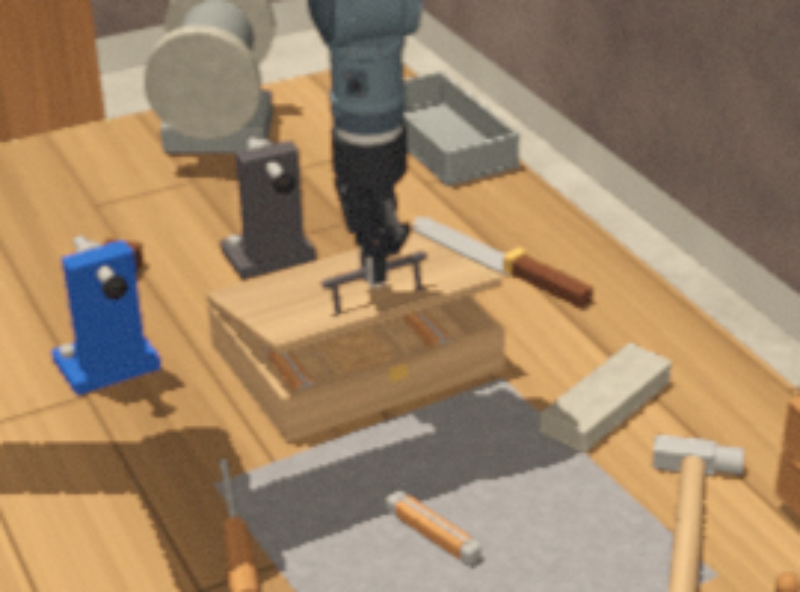

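The bar is gripped (59 N on the pads), and the middle slot with the cork pad looks empty. Now I'll work out the arc increments.

Run:
```python
import numpy as np
th=np.linspace(.25,1.6,46); f=th+.2697; P=176.4*np.c_[-np.cos(f),np.sin(f)]
D=np.diff(P,axis=0)
for i in range(0,45,5): print(round(th[i],2),"per-row dy %.2f dz %.2f"%tuple(D[i:i+5].mean(0)*[1,-1]))
```

```text
0.25 per-row dy 2.96 dz -4.38
0.4 per-row dy 3.58 dz -3.89
0.55 per-row dy 4.12 dz -3.31
0.7 per-row dy 4.57 dz -2.65
0.85 per-row dy 4.92 dz -1.94
1.0 per-row dy 5.15 dz -1.19
1.15 per-row dy 5.27 dz -0.40
1.3 per-row dy 5.27 dz 0.39
1.45 per-row dy 5.16 dz 1.17
```

```bash
python3 -m jog '[[0,0,0.0005,-0.001,0],[0,0,0.002,-0.004,0],[0,0,0.003,-0.0045,0],[0,0,0.003,-0.0044,0],[0,0,0.003,-0.0043,0],[0,0,0.003,-0.0043,0],[0,0,0.0034,-0.0041,0],[0,0,0.0034,-0.0041,0]]'
```

```text
time_s: 4.55
position: [556.2, 27.3, 159.7]
tcp_rot: [[-1.0, -0.017, 0.002], [-0.017, 1.0, -0.005], [-0.002, -0.005, -1.0]]
wrist_force: [1.2, -7.4, -0.1]
grip_width: 8.8
grip_force: 58.5
```

```bash
python3 -m jog '[[0,0,0.0037,-0.0038,0],[0,0,0.0038,-0.0037,0],[0,0,0.0039,-0.0036,0],[0,0,0.004,-0.0034,0],[0,0,0.0041,-0.0033,0],[0,0,0.0042,-0.0032,0],[0,0,0.0043,-0.003,0],[0,0,0.0044,-0.0029,0],[0,0,0.0045,-0.0028,0],[0,0,0.0046,-0.0026,0]]' && python3 -m jog '[[0,0,0.0047,-0.0025,0],[0,0,0.0048,-0.0023,0],[0,0,0.0048,-0.0022,0],[0,0,0.0049,-0.002,0],[0,0,0.005,-0.0019,0],[0,0,0.005,-0.0017,0],[0,0,0.005,-0.0015,0],[0,0,0.0051,-0.0013,0],[0,0,0.0051,-0.0012,0],[0,0,0.0052,-0.001,0]]'
```

```text
time_s: 5.55
position: [555.6, 66.4, 194.2]
tcp_rot: [[-1.0, -0.016, 0.004], [-0.016, 1.0, -0.01], [-0.004, -0.01, -1.0]]
wrist_force: [-3.6, -14.5, 11.7]
grip_width: 8.5
grip_force: 58.7
time_s: 6.55
position: [554.8, 117.3, 214.8]
tcp_rot: [[-1.0, -0.017, 0.007], [-0.017, 1.0, -0.007], [-0.007, -0.007, -1.0]]
wrist_force: [-9.3, -11.3, 27.2]
grip_width: 8.6
grip_force: 62.8
```

```bash
python3 -m jog '[[0,0,0.003,-0.0025,0],[0,0,0.005,-0.0015,0],[0,0,0.0052,-0.0007,0],[0,0,0.0052,-0.0006,0]]'
python3 - <<'E'
from h import *
go([555,130,215])
p=ctrl.capture("side"); cv2.imwrite("pics/mid.png",cv2.resize(p["frame"][110:310,180:450],(800,592)))
E
```

```text
time_s: 6.95
position: [554.4, 137.6, 218.1]
tcp_rot: [[-1.0, -0.018, 0.006], [-0.018, 1.0, -0.002], [-0.006, -0.003, -1.0]]
wrist_force: [-3.9, -5.9, 15.9]
grip_width: 8.3
grip_force: 62.5
shift now-axes mm [-0.4 -7.6  3.2] after-turn axes [-0.4 -7.6  3.2] pos [554.4 137.6 218.1] F [-3.9 -5.9 15.9] t 6.95 j [ 0.13  0.37  0.03  1.23 -0.    0.12]
```

View pics/mid.png

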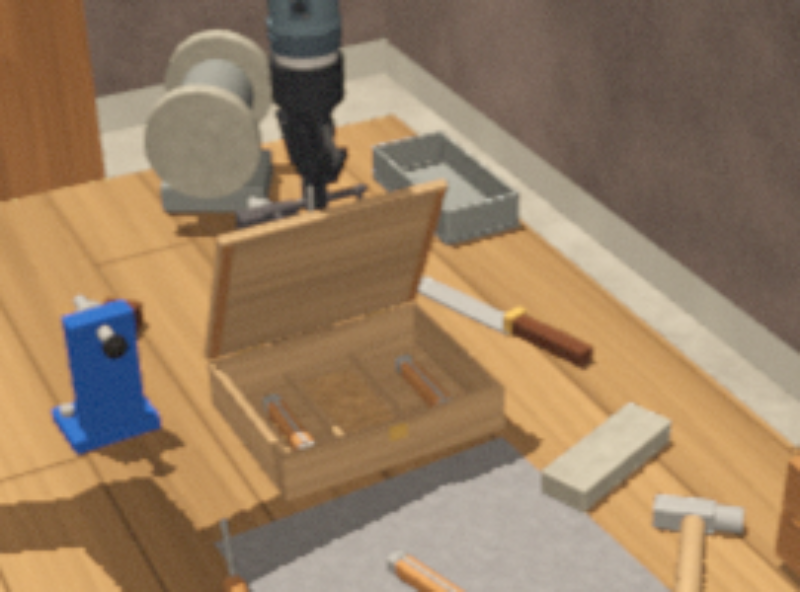

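The lid is up at about 1.2 rad, still held by the bar, and the empty slot is the middle one (cork pad at about (345,400)). I'll carry on round the arc.

```bash
python3 -m jog '[[0,0,0.0052,-0.001,0],[0,0,0.0053,-0.0007,0],[0,0,0.0053,-0.0003,0],[0,0,0.0053,0,0],[0,0,0.0053,0,0],[0,0,0.0053,0.0003,0]]' && python3 -m jog '[[0,0,0.0053,0.0004,0],[0,0,0.0053,0.0006,0],[0,0,0.0052,0.0008,0],[0,0,0.0052,0.001,0],[0,0,0.0052,0.0011,0],[0,0,0.0051,0.0013,0],[0,0,0.003,0.0009,0],[0,0,0,0,0]]'
```

```text
time_s: 7.6
position: [553.6, 169.7, 218.8]
tcp_rot: [[-1.0, -0.018, 0.005], [-0.018, 1.0, -0.002], [-0.005, -0.002, -1.0]]
wrist_force: [-0.9, -5.6, 10.9]
grip_width: 8.6
grip_force: 62.8
time_s: 8.4
position: [552.9, 205.8, 211.8]
tcp_rot: [[-1.0, -0.019, 0.004], [-0.019, 1.0, 0.002], [-0.004, 0.002, -1.0]]
wrist_force: [1.0, -1.4, 8.3]
grip_width: 8.7
grip_force: 64.4
```

```bash
python3 -m jog '[[0.02,0,0,0,0],[0.02,0,0,0,0],[0.02,0,0,0,0],[0.02,0,0,-0.01,0],[0.02,0,0,-0.02,0],[0.02,0,0,-0.02,0],[0.02,0,0,-0.02,0],[0.02,0,0,0,0]]'
python3 - <<'E'
from h import *
go([555,113,275])
p=ctrl.capture("side"); cv2.imwrite("pics/rel.png",cv2.resize(p["frame"][110:310,180:450],(800,592)))
p=ctrl.capture("top"); W=cloud(p); np.set_printoptions(precision=1,suppress=True)
S=W[195:262,150:260].reshape(-1,3); S=S[~np.isnan(S[:,0])]
for x0 in (530,545,560,575):
  Q=S[abs(S[:,0]-x0)<6]; print(x0,[(Q[abs(Q[:,1]-y)<4][:,2].max().round() if (abs(Q[:,1]-y)<4).any() else None) for y in range(150,320,8)])
E
```

```text
time_s: 9.2
position: [553.0, 205.4, 282.8]
tcp_rot: [[-1.0, -0.019, 0.004], [-0.019, 1.0, 0.002], [-0.004, 0.002, -1.0]]
wrist_force: [0.7, 1.1, -0.1]
grip_width: 19.8
grip_force: 0.0
shift now-axes mm [ -0.2 -92.4   7.7] after-turn axes [ -0.2 -92.4   7.7] pos [553.  205.4 282.8] F [ 0.7  1.1 -0.1] t 9.2 j [0.25 0.4  0.25 1.41 0.   0.23]
530 [np.float64(255.0), np.float64(258.0), np.float64(448.0), np.float64(501.0), np.float64(514.0), np.float64(453.0), np.float64(234.0), np.float64(234.0), None, np.float64(3.0), np.float64(5.0), np.float64(2.0), np.float64(5.0), np.float64(3.0), np.float64(159.0), np.float64(161.0), np.float64(162.0), np.float64(159.0), np.float64(17.0), np.float64(24.0), np.float64(24.0), np.float64(15.0)]
545 [np.float64(383.0), np.float64(389.0), np.float64(457.0), np.float64(465.0), np.float64(374.0), np.float64(325.0), np.float64(237.0), np.float64(234.0), np.float64(313.0), np.float64(305.0), np.float64(150.0), np.float64(151.0), np.float64(150.0), np.float64(149.0), np.float64(160.0), np.float64(160.0), np.float64(158.0), np.float64(160.0), None, None, None, None]
560 [np.float64(385.0), np.float64(391.0), np.float64(421.0), np.float64(339.0), np.float64(330.0), None, np.float64(235.0), np.float64(229.0), np.float64(280.0), np.float64(4.0), np.float64(149.0), np.float64(148.0), np.float64(151.0), np.float64(146.0), np.float64(161.0), np.float64(164.0), np.float64(163.0), np.float64(161.0), np.float64(154.0), None, None, None]
575 [np.float64(55.0), np.float64(259.0), np.float64(256.0), None, None, None, None, None, None, np.float64(3.0), np.float64(2.0), np.float64(4.0), np.float64(0.0), np.float64(157.0), np.float64(159.0), np.float64(161.0), np.float64(158.0), np.float64(157.0), None, None, None, None]
```

View pics/rel.png

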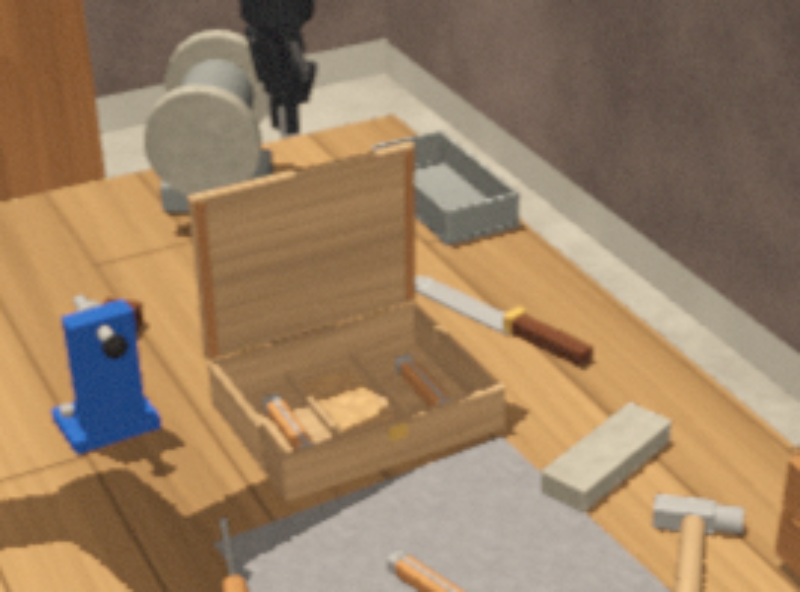

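The lid stands near 1.57 and stays put. Now I'll go over its edge to the inside with the fingers shut, to push it back gently.

```bash
python3 -m jog '[[0,0,-0.025,0,0],[0,0,-0.035,0,0],[0,0,-0.035,0,0],[0,0,0,0.02,0],[0,0,0,0.025,0],[0,0,0,0.02,0],[0,0,0.01,0,0],[0,0,0.008,0,0],[0,0,0,0,0]]' && python3 -m jog '[[0,0,0.005,0,0],[0,0,0.005,0,0],[0,0,0.005,0,0],[0,0,0.005,0,0]]'
```

```text
time_s: 10.2
position: [553.6, 129.4, 215.6]
tcp_rot: [[-1.0, -0.021, 0.001], [-0.021, 1.0, 0.001], [-0.001, 0.001, -1.0]]
wrist_force: [-0.5, -0.2, 0.3]
grip_width: 0.3
grip_force: 0.0
time_s: 10.6
position: [553.5, 148.0, 215.6]
tcp_rot: [[-1.0, -0.019, 0.002], [-0.019, 1.0, -0.0], [-0.002, -0.0, -1.0]]
wrist_force: [1.2, -1.2, 3.0]
grip_width: 0.2
grip_force: 1.5
```

```bash
python3 -m jog '[[0,0,0.005,0,0],[0,0,0.005,0,0],[0,0,0.005,0,0],[0,0,0.005,0,0]]' && python3 -m jog '[[0,0,0.005,0,0],[0,0,0.005,0,0],[0,0,0.004,0,0],[0,0,0.004,0,0]]'
python3 - <<'E'
from h import *
np.set_printoptions(precision=1,suppress=True)
p=np.load("top0.npy",allow_pickle=True).item(); W=cloud(p)
S=W[195:262,150:230].reshape(-1,3)
Q=S[(abs(S[:,0]-553)<12)&(S[:,2]>130)]; print(Q[np.argsort(Q[:,1])][:30])
print("stopcorners", np.percentile(S[S[:,2]>154],[2,98],axis=0))
E
```

```text
time_s: 11.0
position: [552.3, 168.1, 214.6]
tcp_rot: [[-1.0, -0.019, -0.001], [-0.019, 1.0, -0.0], [0.001, -0.0, -1.0]]
wrist_force: [0.2, -1.5, 1.6]
grip_width: -0.0
grip_force: 0.7
time_s: 11.4
position: [551.8, 186.0, 214.4]
tcp_rot: [[-1.0, -0.019, -0.001], [-0.019, 1.0, -0.0], [0.001, -0.0, -1.0]]
wrist_force: [0.3, -3.0, -0.1]
grip_width: -0.2
grip_force: 0.9
[[551.3 208.5 145.8]
 [549.5 209.1 141.6]
 [544.9 209.7 149.3]
 [555.2 210.1 140.7]
 [550.7 210.8 147.6]
 [553.3 211.  148.1]
 [556.7 212.  145.3]
 [549.5 212.1 140.5]
 [544.6 212.3 149.4]
 [544.9 212.4 136.2]
 [547.4 212.7 149.1]
 [543.  213.3 143.9]
 [560.4 213.4 140.9]
 [550.6 213.6 146.9]
 [553.3 213.9 147. ]
 [555.7 214.  148.4]
 [546.3 214.5 153.1]
 [558.8 214.7 146.9]
 [544.6 215.2 148.6]
 [542.3 215.4 146.2]
 [561.9 215.4 145.3]
 [549.8 215.7 149.5]
 [554.8 215.8 151.9]
 [552.4 215.9 150.2]
 [545.4 216.3 156.5]
 [541.2 216.9 138.3]
 [560.8 217.1 149.3]
 [551.2 217.5 154.5]
 [541.7 217.6 148.1]
 [558.9 217.7 145.4]]
stopcorners [[521.  258.5 154.1]
 [585.3 296.  160.9]]
```

```bash
python3 -m jog '[[0,0,0.004,0,0],[0,0,0.004,0,0],[0,0,0.003,0,0],[0,0,0.002,0,0]]' && python3 -m jog '[[0,0,0.002,0,0],[0,0,0.002,0,0],[0,0,0.002,0,0]]'
```

```text
time_s: 11.8
position: [551.9, 199.1, 214.9]
tcp_rot: [[-1.0, -0.019, 0.0], [-0.019, 1.0, 0.0], [-0.0, 0.0, -1.0]]
wrist_force: [-0.6, -1.8, -0.5]
grip_width: -0.0
grip_force: 0.8
time_s: 12.1
position: [551.9, 204.9, 214.8]
tcp_rot: [[-1.0, -0.019, 0.0], [-0.019, 1.0, 0.0], [-0.0, 0.0, -1.0]]
wrist_force: [0.1, -0.8, 0.2]
grip_width: -0.3
grip_force: 0.7
```

Run:
```python
from h import *
print(ctrl.get_state()["wrist_force"])
p=ctrl.capture("side"); cv2.imwrite("pics/push.png",cv2.resize(p["frame"][110:310,180:450],(800,592)))
```

```text
[ 0.14191757 -0.77130945  0.21354662]
```

View pics/push.png

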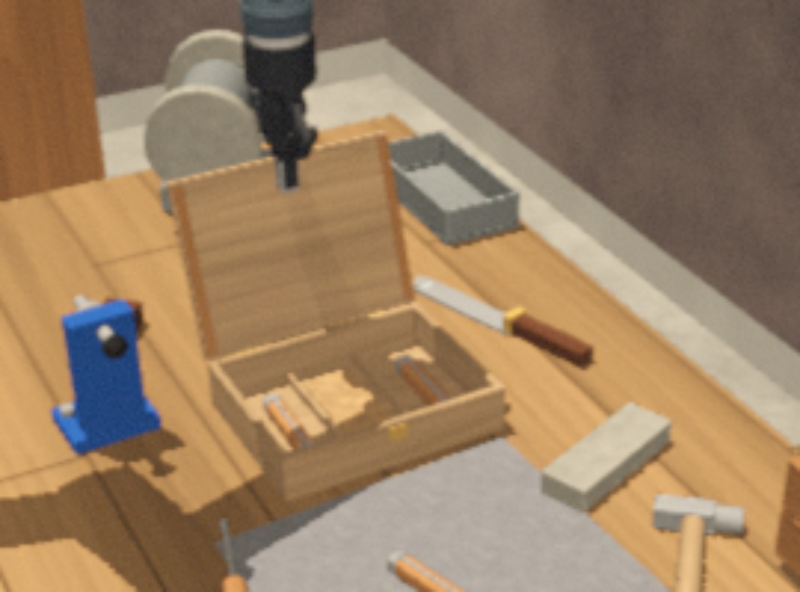

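The finger tips, at about (287,180), are on the inside of the lid and pushing it back past upright. I'll continue slowly until I see the force of the button.

```bash
for i in 1; do python3 -m jog '[[0,0,0.002,0,0],[0,0,0.002,0,0],[0,0,0.002,0,0]]' | grep -E "pos|wrist"; python3 -m jog '[[0,0,0.002,0,0],[0,0,0.002,0,0]]'| grep -E "pos|wrist"; python3 -m jog '[[0,0,0.0015,0,0],[0,0,0.0015,0,0]]'| grep -E "pos|wrist"; done
```

```text
position: [551.7, 210.9, 214.9]
wrist_force: [-0.1, -0.9, -0.5]
position: [551.6, 215.0, 214.8]
wrist_force: [-1.3, -1.7, 0.2]
position: [551.6, 217.9, 214.8]
wrist_force: [0.5, -2.3, -0.5]
```

```bash
python3 -m jog '[[0,0,0.0015,0,0],[0,0,0.001,0,0]]' | grep -E "pos|wrist"; python3 -m jog '[[0,0,0.001,0,0],[0,0,0.001,0,0]]'| grep -E "pos|wrist"; python3 -m jog '[[0,0,0.001,0,0],[0,0,0.001,0,0]]'| grep -E "pos|wrist"
```

```text
position: [551.5, 220.4, 214.8]
wrist_force: [0.5, -2.1, 0.3]
position: [551.5, 221.8, 214.7]
wrist_force: [-1.0, -4.6, -0.8]
position: [551.4, 222.9, 214.5]
wrist_force: [0.9, -7.3, -2.1]
```

```bash
python3 -m jog '[[0,0,0.001,0,0],[0,0,0,0,0],[0,0,0,0,0]]'| grep -E "pos|wrist"; python3 -m jog '[[0,0,0,0,0],[0,0,0,0,0],[0,0,0,0,0],[0,0,0,0,0],[0,0,0,0,0]]'| grep -E "pos|wrist"
```

```text
position: [551.4, 223.4, 214.3]
wrist_force: [0.6, -8.4, -1.4]
position: [551.4, 223.3, 214.3]
wrist_force: [0.7, -7.8, -1.5]
```

```bash
python3 -m jog '[[0,0,-0.001,0,0],[0,0,-0.002,0,0],[0,0,-0.004,0,0],[0,0,-0.02,0,0],[0,0,-0.04,0,0],[0.045,0,-0.045,0,0],[0.045,0,-0.045,-0.01,0],[0.045,0,-0.045,-0.01,0],[0.045,0,-0.045,0,0],[0.045,0,0,0,0]]' | grep -E "pos|wrist"
python3 - <<'E'
from h import *
np.set_printoptions(precision=1,suppress=True)
a=np.radians(16.4); go([497.6,-240.3,100],[np.cos(a),np.sin(a)])
p=ctrl.capture("side"); W=cloud(p)
cv2.imwrite("pics/lean.png",cv2.resize(p["frame"][110:310,180:450],(800,592)))
L=W[110:260,220:340].reshape(-1,3); L=L[(L[:,2]>75)&(L[:,2]<235)&(L[:,1]>140)&(L[:,1]<260)&(abs(L[:,0]-556)<120)]
k=np.polyfit(L[:,2],L[:,1],1); r=L[:,1]-np.polyval(k,L[:,2]); L=L[abs(r)<6]; k=np.polyfit(L[:,2],L[:,1],1); print("lid theta",np.pi/2+np.arctan(k[0]),len(L))
E
```

```text
position: [557.0, -26.3, 235.6]
wrist_force: [-0.3, 0.3, -0.3]
turn deg 74.3
shift now-axes mm [  62.3 -213.2  135.6] after-turn axes [-188.4 -117.7  135.6] pos [557.  -26.3 235.6] F [-0.3  0.3 -0.3] t 15.25 j [-0.2  0.3  0.   1.3 -0.  -0.2]
lid theta 1.9914768019766083 2590
```

View pics/lean.png

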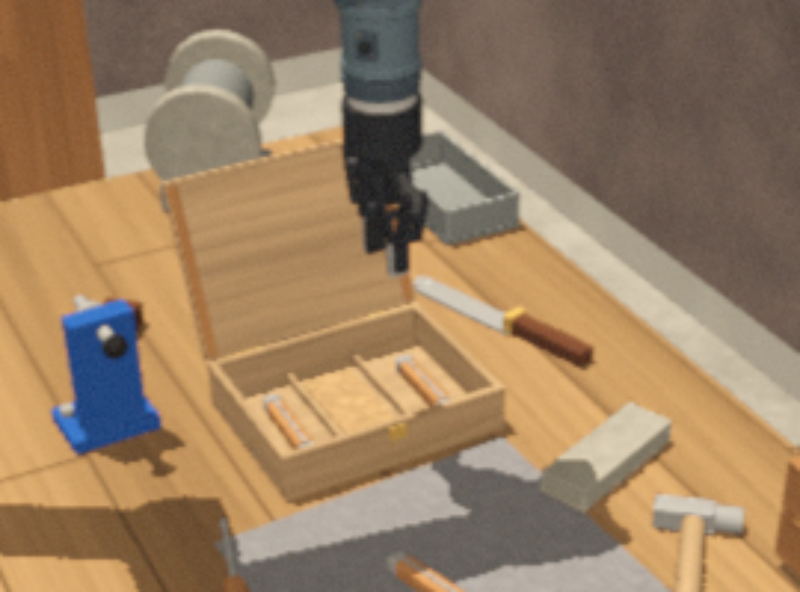

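The lid leans at 1.99 rad, and the middle slot with the cork pad at about (355,395) is free. On to the knife.

```bash
python3 -m jog '[[0.045,0.0125,-0.0426,0.01,0],[0.045,0.0125,-0.0426,0.015,0],[0.045,0.0125,-0.0426,0.015,0],[0.045,0.0125,-0.0426,0.015,0],[0.045,0.0123,-0.0428,0.015,0],[0.045,0,0,0,8.2],[0.045,0,0,0,8.2],[0.045,0,0,0,8.2],[0.045,0,0,0,8.2],[0.045,0,0,0,8.2]]' | grep -E "pos|wrist"; python3 -m jog '[[0.045,0,0,0,8.3],[0.045,0,0,0,8.3],[0.045,0,0,0,8.3],[0.045,0,0,0,8.3],[0.045,0,0,0,0]]' | grep -E "pos|wrist"
python3 - <<'E'
from h import *
np.set_printoptions(precision=1,suppress=True)
p=ctrl.capture("side"); W=cloud(p); 
u,v=map(int,w2pix(p,[497.6,-240.3,20])); K=W[v-25:v+26,u-35:u+36].reshape(-1,3); K=K[(K[:,2]>8)&(K[:,2]<28)&(np.hypot(K[:,0]-497.6,K[:,1]+240.3)<75)]
print("side knife",len(K),cv2.minAreaRect(K[:,:2].astype(np.float32)),K.mean(0))
a=np.radians(16.4); go([497.6,-240.3,2.5],[np.cos(a),np.sin(a)])
E
```

```text
position: [498.7, -234.3, 164.8]
wrist_force: [-0.8, -0.4, 0.4]
position: [498.6, -234.4, 164.8]
wrist_force: [-0.8, 0.8, -0.1]
side knife 298 ((504.9522399902344, -237.46957397460938), (126.63965606689453, 113.7339096069336), 61.001399993896484) [ 497.7 -243.2   18.3]
turn deg 0.75
shift now-axes mm [ -5.2  -2.7 162.4] after-turn axes [ -5.3  -2.6 162.4] pos [ 498.5 -234.6  164.9] F [1.1 0.1 0.4] t 16.85 j [-0.6  0.4 -0.1  1.1  0.   0.7]
```

```bash
python3 -m jog '[[0.045,-0.006,-0.0025,0.035,0.7],[0.045,0,0,0.04,0],[0.045,0,0,0.035,0],[0.045,0,0,0.025,0],[0.045,0,0,0.015,0],[0.045,0,0,0.01,0],[0.045,0,0,0,0]]' | grep -E "pos|wrist"; python3 -m jog '[[0.03,0,0,0,0],[0.015,0,0,0,0],[0.01,0,0,0,0],[0.01,0,0,0,0],[0.01,0,0,0,0],[0.01,0,0,0,0]]'
```

```text
position: [496.5, -241.4, 3.6]
wrist_force: [-0.9, 0.2, -0.0]
time_s: 18.15
position: [498.4, -243.1, 6.2]
tcp_rot: [[-0.279, 0.96, 0.003], [0.96, 0.279, -0.001], [-0.002, 0.002, -1.0]]
wrist_force: [-0.9, 1.5, 6.8]
grip_width: 18.3
grip_force: 60.9
```

```bash
python3 -m jog '[[0.01,0,0,-0.005,0],[0.01,0,0,-0.02,0],[0.01,0,0,-0.04,0],[0.01,0,0,-0.045,0],[0.01,0,0,-0.045,0],[0.01,0,0,0,0]]'
python3 - <<'E'
from h import *
np.set_printoptions(precision=1,suppress=True)
p=ctrl.capture("top"); W=cloud(p)
R=W[170:300,220:320].reshape(-1,3); Q=R[(R[:,2]>44)&(R[:,2]<62)]
print("rim",len(Q),cv2.minAreaRect(Q[:,:2].astype(np.float32)),np.percentile(Q[:,:2],[1,99],axis=0))
D=R[(R[:,2]>15)&(R[:,2]<25)&(abs(R[:,1]-57)<60)]
print("xhist z15-25",np.histogram(D[:,0],bins=np.arange(425,700,10)))
F=R[(abs(R[:,2]-10)<4)&(abs(R[:,1]-57)<70)&(abs(R[:,0]-557)<38)]; print("pad",F.mean(0),len(F))
print([ (np.round(r["point"]),r["conf"]) for r in ctrl.search_frame("slot_pad",p)])
kp=cv2.resize(p["frame"][150:310,150:410],(780,480)); cv2.imwrite("pics/held.png",kp)
q=ctrl.capture("side"); Ws=cloud(q); s=ctrl.get_state(); t=np.array(s["position"]);R_=np.array(s["tcp_rot"])
u,v=map(int,w2pix(q,t)); P=Ws[v-40:v+41,u-50:u+51].reshape(-1,3); P=P[(np.hypot(*(P[:,:2]-t[:2]).T)<75)&(abs(P[:,2]-t[2])<40)]
l=(P-t)@R_; e=l[abs(l[:,0])>18]; print("knife in tool: x range",np.percentile(e[:,0],[1,99]),"y",np.percentile(e[:,1],[5,95]),"z",np.percentile(e[:,2],[2,50,98]),len(e), "ends z",e[e[:,0]>35][:,2].mean(),e[e[:,0]<-35][:,2].mean())
go([557.2,57,160],[1,.0187])
E
```

```text
time_s: 18.75
position: [500.8, -244.8, 166.7]
tcp_rot: [[-0.279, 0.96, 0.01], [0.96, 0.279, -0.006], [-0.009, 0.008, -1.0]]
wrist_force: [0.7, -0.8, -1.3]
grip_width: 18.4
grip_force: 60.0
rim 1116 ((557.8853759765625, 60.01125717163086), (262.5942687988281, 210.0328369140625), 0.3521113097667694) [[427.  -43.7]
 [687.9 162.3]]
xhist z15-25 (array([18,  1,  1,  0, 49, 25,  8,  0, 10, 63,  5,  4,  3,  0,  1,  8,  2,
       71,  0,  0, 42, 23, 21,  3,  0, 38,  0]), array([425, 435, 445, 455, 465, 475, 485, 495, 505, 515, 525, 535, 545,
       555, 565, 575, 585, 595, 605, 615, 625, 635, 645, 655, 665, 675,
       685, 695]))
pad [558.3  58.7   9.4] 834
[(array([555.,  58.,   9.]), 0.95)]
knife in tool: x range [-55.   56.6] y [-8.2  9.5] z [-20.3 -12.5   0.9] 186 ends z -9.61353523847253 -11.323927730192866
turn deg 15.1
shift now-axes mm [270.5 141.5  -0.8] after-turn axes [298.   66.2  -0.8] pos [ 496.6 -242.2  159.1] F [ 0.6 -0.3 -2.3] t 18.9 j [-0.6  0.4 -0.1  1.1  0.   0.7]
```

View pics/held.png

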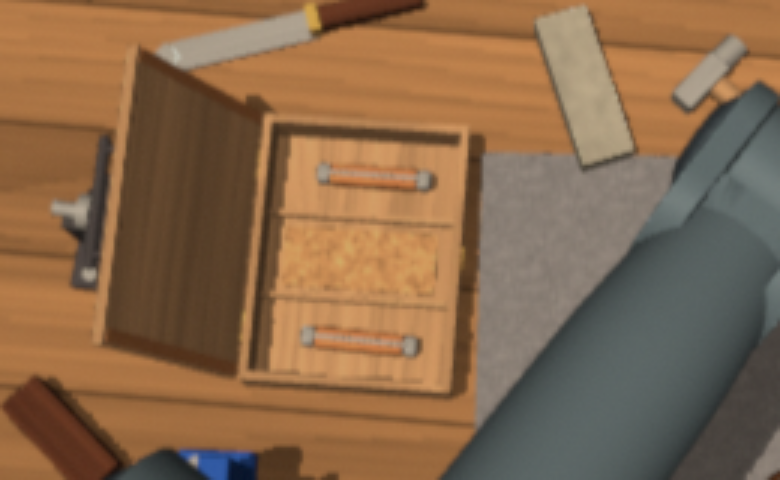

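Top view: the lid leans back on the button, the stored knives are in the outer slots, and the cork pad is at about (358,258) in the middle one. The knife is held centred and level, with its bottom about at the TCP.

```bash
python3 -m jog '[[0.01,0,0,0,7.55],[0.01,0,0,0,7.55],[0.01,0.03,0.0066,0,0],[0.01,0.04,0.009,0,0],[0.01,0.04,0.009,0,0],[0.01,0.04,0.009,0,0],[0.01,0.04,0.009,0,0],[0.01,0.04,0.009,0,0],[0.01,0.04,0.009,0,0],[0.01,0.028,0.0056,0,0]]' | grep -E "pos|wrist|width"; python3 -m jog '[[0.01,0,0,0,0],[0.01,0,0,0,0]]' | grep -E "pos|wrist|width"
python3 - <<'E'
from h import *
np.set_printoptions(precision=1,suppress=True)
go([557.2,57,22],[1,.0187])
E
```

```text
position: [555.9, 59.3, 157.0]
wrist_force: [0.1, -0.2, -1.7]
grip_width: 18.6
position: [556.0, 57.1, 157.4]
wrist_force: [-0.1, -0.5, -0.8]
grip_width: 18.3
turn deg 0.09
shift now-axes mm [ -0.1   1.9 135.4] after-turn axes [ -0.1   1.9 135.4] pos [556.   57.1 157.4] F [-0.1 -0.5 -0.8] t 20.1 j [-0.   0.4 -0.1  1.1 -0.   1.5]
```

```bash
python3 -m jog '[[0.01,0,0.002,0.03,0],[0.01,0,0,0.035,0],[0.01,0,0,0.03,0],[0.01,0,0,0.02,0],[0.01,0,0,0.012,0],[0.01,0,0,0.008,0],[0.01,0,0,0,0]]' | grep -E "pos|wrist"; python3 -m jog '[[0.01,0,0,0.002,0],[0.01,0,0,0.002,0],[0.01,0,0,0,0]]' | grep -E "pos|wrist"
```

```text
position: [559.0, 56.2, 23.9]
wrist_force: [-0.5, 0.0, -2.0]
position: [560.3, 56.8, 21.4]
wrist_force: [0.1, -0.0, -2.0]
```

```bash
python3 -m jog '[[0.01,0,0,0.002,0],[0.01,0,0,0.001,0],[0.01,0,0,0,0]]' | grep -E "pos|wrist"; python3 -m jog '[[0.01,0,0,0.001,0],[0.01,0,0,0.001,0],[0.01,0,0,0,0]]' | grep -E "pos|wrist"
python3 - <<'E'
from h import *
np.set_printoptions(precision=1,suppress=True)
q=ctrl.capture("side"); Ws=cloud(q); s=ctrl.get_state(); t=np.array(s["position"]);R_=np.array(s["tcp_rot"])
u,v=map(int,w2pix(q,t)); P=Ws[v-40:v+41,u-50:u+51].reshape(-1,3); l=(P-t)@R_
e=l[(abs(l[:,0])>15)&(abs(l[:,0])<60)&(abs(l[:,1])<16)]; print(len(e)); 
print("z top pts",[np.percentile(Z,5).round(1) for Z in (e[e[:,0]>20][:,2],e[e[:,0]<-20][:,2]) if len(Z)], "world z TCP",t)
cv2.imwrite("pics/place.png",cv2.resize(q["frame"][200:300,230:380],(780,520)))
E
```

```text
position: [559.7, 56.8, 17.7]
wrist_force: [-0.9, -0.3, -1.1]
position: [559.8, 56.8, 16.2]
wrist_force: [-1.7, -0.1, 3.0]
293
z top pts [np.float64(-6.8), np.float64(-170.6)] world z TCP [559.9  56.8  16.2]
```

View pics/place.png

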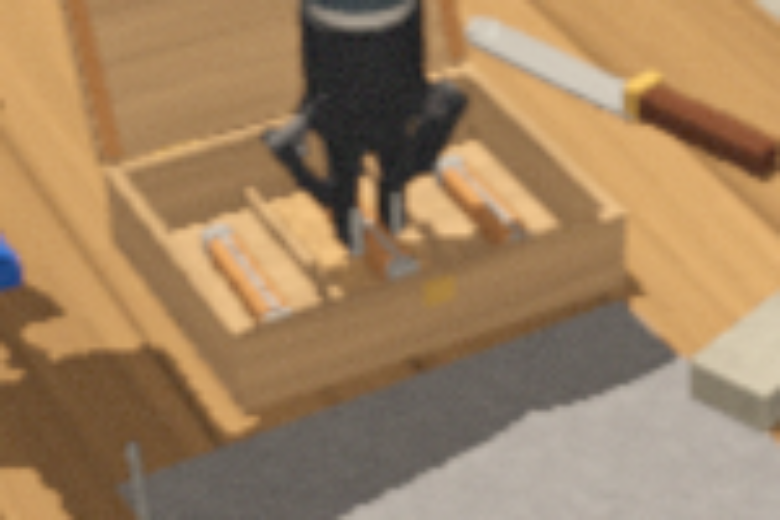

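The knife is lengthwise in the middle slot. Contact came at TCP height 16 mm, the 6 mm held at the grasp plus the 10 mm pad top. Release gently.

```bash
python3 -m jog '[[0.019,0,0,0.0005,0],[0.021,0,0,0,0],[0.024,0,0,0,0],[0.03,0,0,0,0],[0.036,0,0,0,0],[0.036,0,0,0,0],[0.036,0,0,-0.005,0],[0.036,0,0,-0.015,0],[0.036,0,0,-0.03,0],[0.036,0,0,-0.04,0]]' | grep -E "pos|wrist|width"; python3 -m jog '[[0.036,0,0,-0.045,0],[0.036,0,0,-0.045,0],[0.036,-0.045,0,-0.02,0],[0.036,-0.045,0,0,0],[0.036,-0.045,0,0,0],[0.036,-0.045,0,0,0],[0.036,-0.045,0,0,0],[0.036,0,0,0,0]]' | grep -E "pos|wrist|time"
python3 - <<'E'
from h import *
p=ctrl.capture("top"); cv2.imwrite("pics/final.png",cv2.resize(p["frame"][150:310,150:410],(780,480)))
W=cloud(p); u,v=map(int,w2pix(p,[558,57,25])); K=W[v-12:v+13,u-35:u+36].reshape(-1,3); K=K[(K[:,2]>22)&(K[:,2]<36)&(abs(K[:,0]-558)<30)&(abs(K[:,1]-57)<75)]
print(cv2.minAreaRect(K[:,:2].astype(np.float32)),np.median(K[:,2]))
E
```

```text
position: [557.9, 56.8, 104.8]
wrist_force: [-0.3, -0.4, 0.2]
grip_width: 36.3
time_s: 23.55
position: [563.9, -173.7, 215.4]
wrist_force: [0.3, 0.1, -0.2]
((560.7525634765625, 60.41574478149414), (20.917217254638672, 111.63494110107422), 0.28548961877822876) 28.42816310083515
```

View pics/final.png

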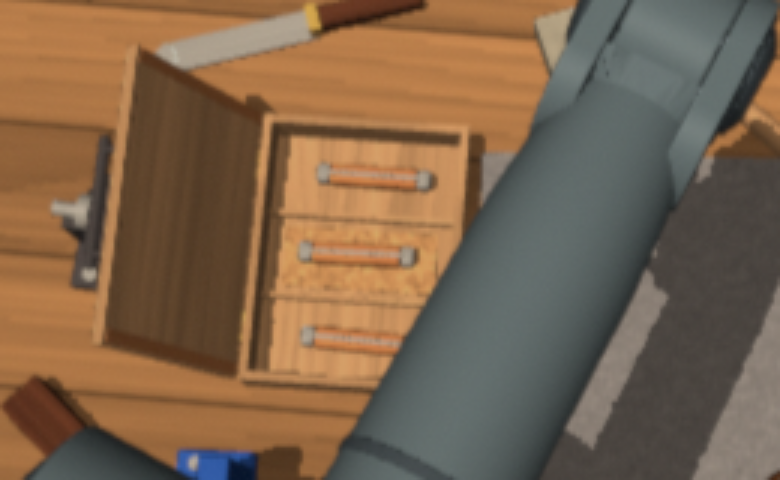

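The knife lies flat on the cork pad at about (358,252), lengthwise in the middle slot with its top near 28 mm. The lid still leans on the stop, and nothing else has moved.

```bash
python3 -c "
from cell import ctrl; print(ctrl.sign_off())"
```

```text
the job is handed in; nothing more can be done
None
```

The job is handed in at about 24 s: the lid was raised by its handle to upright, pushed back from inside with the fingertips to about 2.0 rad, pressed on the button (about 12 N estimated) and left leaning there; the knife lies lengthwise on the cork pad in the middle slot.

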